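Hang the guard door on the tester and shut it

TASK

The yellow-framed guard door of the board tester stands in the small grey stand. Lift it out, lower both of its hinge knuckles gently and fully home onto the tester's two upright hinge pins while the door stands well open, then swing it shut against the rubber stop, under the red keeper, and let go. The pins sit off-centre on their round seats, to an unknown side, so feel for them without forcing, and leave the other things on the bench alone.

Things in the scene. Friction and masses are not known exactly. Their poses are not given: they have to be found in the camera images.
- door: Loose guard door, 0.24 to 0.38 kg: upright panel 8 mm thick, clear window in a yellow frame. Origin on the axis of its two hinge knuckles, level with the panel's lower edge; x along the panel from knuckles to free edge, y across it, z up. Panel spans x 28 to 180, z 0 to 160 mm. Centre of mass near x 90 mm.
- door_grip (a point): Middle of the solid black grip block on the door's top edge: 40 mm along x, 14 mm thick (y), 45 mm high (door z 160 to 205 mm). The point is at door x 90, y 0, z 185 mm; axes as the door.
- door_knuckle (a point): Centre of the underside of the door's lower hinge knuckle, at door x 0, y 0, z 12 mm; axes as the door. The two knuckles are upright open steel tubes, outer diameter 21, bore 13, length 28 mm, on one axis; the upper one begins 103 mm higher. Flat leaves join them to the panel.
- door_edge (a point): Middle of the door's free edge, at door x 180, y 0, z 80 mm; axes as the door.
- stand: Fixed stand holding the door: base 120 x 110 x 12 mm, two grey cheeks 110 mm long, 12 mm thick, reaching 62 mm above the table, with an 11 mm slot between them along its x. Origin under its centre. The panel stands in the slot, lower edge 12 mm above the table, knuckles beyond the stand's end; lift it straight up over 52 mm to come free.
- tester: White and blue tester, fixed, base 260 (x) by 360 (y) mm, origin on the table; open front faces its +y, z up. Housing (y below -30) 330 mm high; all at y above 75 is below 210 mm. The shut door runs from the hinge towards -x, at y about 165 mm. The hung door turns easily on its loose pins and sags by up to 2 degrees, so push it shut; a stiff grip binds it. Over 60 N between door and tester does damage.
- hinge_centre (a point): Centre of the lower round seat's upper face (34 mm wide), 47 mm above the table; axes as the tester. The upper seat is 103 mm straight above, on an arm 8 mm thick. Knuckles fully home rest on the seats: the door's origin is then 12 mm below this height. Come in from the side, knuckles 2 to 30 mm above the pin tips (the upper arm is in the way higher up), then lower.
- upper_seat (a point): Centre of the upper seat's upper face; axes as the tester. On each seat stands a brass pin 10 mm in diameter, 25 mm high, tip chamfered 1.5 mm. Both pins share one upright axis, 6 mm from the line through the seat centres, in a horizontal direction that is unknown and different each time (an eccentric, set stiff: it does not turn under allowed forces).
- keeper (a point): Centre of the underside of the red keeper plate (45 mm along tester x, 65 mm along y), 203 mm above the table, 8 mm over the panel of the hung door; axes as the tester. It bars lowering the door in the shut position: hang it 40 to 100 degrees open (free edge out towards tester +y), then swing it shut below the keeper.
- stop_face (a point): Point on the face of the rubber stop on the latch post, at tester x -80, y 161 mm, 120 mm above the table; axes as the tester, the face looks to +y. It is a soft buffer: it yields slowly by up to 6 mm under a few newtons and creeps back within seconds. The shut door's panel just touches it.
- weight: Brass calibration weight, 40 mm diameter, 56 mm high; bystander. Origin under its centre.
- bottle: White bottle, 60 mm diameter, 140 mm high; bystander. Origin under its centre.
- tape: Orange tape roll, 90 mm diameter, 24 mm high; bystander. Origin under its centre.
- tray: Blue sample tray, 130 x 170 x 30 mm, holding two cardboard discs; bystander. Origin under its centre.
- driver: Screwdriver with a red handle lying on the table, under 35 mm high; bystander. Origin under its middle.
- mug: White mug, 80 mm wide, 90 mm high; bystander. Origin under its centre.
There are look-alikes about, which are no part of the job. There is more than one size of the door; the job needs the smaller.

How it is judged:
On the way:
1. both knuckles fully home on the pins while the door stands open, its free edge at least 60 mm out from the shut position (z of door in the frame of hinge_centre between -0.019 and -0.0075 m and horizontal distance between door and hinge_centre below 0.009 m and angle between door's own z axis and vertical below 0.07 rad and y of door_edge in the frame of tester above 0.225 m), for 0.1 s.
At the end, for the whole second after the job is handed in: The door hangs home on both pins (origin 7.5 to 19 mm below the hinge centre, within 9 mm of it sideways, within 4 degrees of upright), is shut with the middle of its free edge at tester y below 174 mm (165 touches the stop) and x below -60 mm, is at rest and released (z of door in the frame of hinge_centre between -0.019 and -0.0075 m and horizontal distance between door and hinge_centre below 0.009 m and angle between door's own z axis and vertical below 0.07 rad and y of door_edge in the frame of tester below 0.174 m and x of door_edge in the frame of tester below -0.06 m and linear speed of door below 0.02 m/s).
It fails at once if the door is pressed or knocked against the tester, its pins, stop or keeper with more than 60 N (contact force between door and tester above 60 N).
It fails at once if a bystander is moved by more than 20 mm (distance of any of weight, bottle, tape, tray, driver, mug from where it was at the start of the episode above 0.02 m).
It also fails if it takes over 72 s, if anything falls off the work surface, if the arm or the gripper's body presses on something with over 40 N, if the wrist force passes 120 N, or if a joint passes its speed limit or range.

ROBOT

A 6-joint arm with a two-finger parallel gripper is mounted at the origin on the work surface. World frame = base frame: x ahead of the robot, y to its left, z up, the work surface at z = 0. Lengths are in m, angles in rad, forces in N, time in s.
With the tool pointing down it reaches from about 0.425 to 0.95 m from the base axis. Payload 3.5 kg.
Tool frame: the origin (TCP) lies on the centre line of the jaws, within the pads' length; the fingertips stand 25 mm ahead of it and the grasp point (between the pads) lies 6 mm ahead of it (ctrl.finger_overhang is the distance from the TCP to the fingertips, in m); z points along the fingers, y is the line along which they close (so a half turn about z gives the same grasp; the last joint's range is limited). The gripper opens to 85 mm and grips with 20 to 120 N. Pads are 22 mm wide; open, the fingers measure 114 mm over their backs; the gripper's body (76 mm by 85 mm) begins 54 mm behind the grasp point. The pads swing forward as they close: fully open they stand 13 mm farther back than shut.
Start: joints at [-1.474, 0.286, 1.577, -0, 1.279, -0.15], TCP at [0.165, -0.655, 0.256] pointing down, gripper open.
Joint ranges: [-2.77, 2.77], [-0.9, 2.22], [0.21, 2.48], [-1.53, 4.67], [0.24, 2.81], [-2.84, 2.84]. Speed limits (rad/s): [2.79, 2.79, 3.14, 3.14, 3.14, 3.14].

INTERFACE

Orientations are given as a unit quaternion [x, y, z, w].
In Python, from plant import get_state, imaging, job, ctrl gives the robot as it stands.
- The arm moves only by the tool jog_arm, never from a script. Its argument "increments" is a list of rows, each an object of numbers: "dx", "dy", "dz": the shift along the world's x, y, z each as a share of 12 cm, from -1 to 1; "ax", "ay", "az": the turn, a rotation vector about the world's x, y, z each as a share of pi/2 rad, from -1 to 1; "gripper": the gripper command: -1 is shut, 1 is fully open, values between are in proportion. A call has 1 to 10 rows; each row is the pose to reach, as a shift and turn from the pose commanded when the call began; what a row does not reach only later rows make up. A row lasts 1/10 s, in which the tool goes at most 50 mm and 8.59 degrees, less where a joint would pass 70% of its speed; a pose out of reach is approached as far as the arm can. A call with a number of a shift or a turn outside -1 to 1 is refused whole. A call with a gripper value outside its range is refused whole. The fingers move at their own pace and stop on an object; "force" is the grip in N (left out, the last holds). Time passes only in rows, so rows that repeat a pose let the fingers close. It gives the time, the measured TCP pose, the force, the opening and the grip force at its end, in the units of the state.
- get_state(): the state, without advancing time (a new reading comes with each control period).
- imaging.read_camera(name): name is "scene" or "top" or "wrist"; returns a dict with "frame" (400x640x3 uint8, blue, green, red), "depth" (400x640 float32, m along the optical axis (not along the pixel's ray), 0 where there is no reading), "camera_matrix" (3x3 intrinsics, pixels), "extrinsics" (4x4, takes a point from camera to world coordinates); the wrist camera has in their place "mount" (4x4, takes a point from camera to tool coordinates, whose origin is the TCP and whose axes are the flange's). Camera axes: x right, y up, looking along -z (the intrinsics and any distortion apply to the point x, -y, -z); pixel columns grow to the right and rows downward; lengths in m; the calibration is good to about 2 mm. A picture is of the moment at which its call begins: read the wrist's pose just before it.
- job.sign_off(): hands the job in; it is judged then, once.
The state is a dict: "time": time; "qpos": joint angles; "dq": joint speeds; "joint_efforts": joint torques, N m; "eef_pos": TCP position; "tcp_rot": TCP orientation; "contact_force": force on the tool from outside, world axes, zero at the start; "wrist_torque": the same for the moment, N m; "opening": opening from 0.0 (shut) to 1.0 (fully open); "finger_force": force on a finger pad.
Only numpy, scipy, OpenCV 4.12 (cv2) and the standard library are available. Lean on these libraries where they do the work, as an engineer would, in place of code of your own. Each camera call takes 0.05 s, during which the arm holds its last target. There are 200 camera calls.

## Working session

There is one attempt and no reset: what is moved stays moved. The work goes in short steps, Python scripts to look and compute and a tool call to move; the robot and the scene stay as the last step left them, time stands still between calls to the robot, and variables do not carry over. Pictures are saved under pics/ and viewed, at most 10 in all, crops included, and the job is handed in when it is done.

Besides the shell and the picture viewer there is one more tool, called after ">>>" by a JSON object that holds its "fn" and its "kwargs", one argument or row to a line. jog_arm: Moves the arm, as the interface text tells. Shift numbers are shares of 12 cm and turn numbers shares of pi/2 rad, none past 1 either way. Its arguments: {"type":"object","properties":{"increments":{"type":"array"},"force":{"type":"number"}},"required":["increments"]}

```bash
ls; mkdir -p pics; cat > h.py <<'E'
import numpy as np, cv2
from plant import get_state, imaging, job, ctrl
from scipy.spatial.transform import Rotation as R
def cam(n):
    s=get_state(); c=imaging.read_camera(n)
    if n=="wrist":
        T=np.eye(4);T[:3,:3]=R.from_quat(s["tcp_rot"]).as_matrix();T[:3,3]=s["eef_pos"];c["E"]=T@c["mount"]
    else: c["E"]=np.array(c["extrinsics"])
    return c
def cloud(c):
    K=c["camera_matrix"];d=c["depth"];v,u=np.mgrid[0:d.shape[0],0:d.shape[1]]
    p=np.stack([(u-K[0][2])/K[0][0]*d,-(v-K[1][2])/K[1][1]*d,-d],-1)
    w=p@c["E"][:3,:3].T+c["E"][:3,3]; w[d==0]=np.nan
    return w
def ray(c,u,v,z):
    K=c["camera_matrix"];r=c["E"][:3,:3]@np.array([(u-K[0][2])/K[0][0],-(v-K[1][2])/K[1][1],-1]);o=c["E"][:3,3]
    return o+r*(z-o[2])/r[2]
E
python3 - <<'E'
from h import *
s=get_state();print({k:np.round(v,3) for k,v in s.items()},ctrl.finger_overhang)
for n in("scene","top"):
    c=cam(n);cv2.imwrite(f"pics/{n}0.png",c["frame"]);print(n,np.round(c["camera_matrix"],1).tolist(),np.round(c["E"],3).tolist(),[k for k in c])
    np.savez(f"{n}0.npz",**{k:np.array(v) for k,v in c.items()})
E
```

```text
pics
{'time': np.float64(0.0), 'qpos': array([-1.474,  0.287,  1.578, -0.   ,  1.279, -0.15 ]), 'dq': array([ 0.001, -0.001, -0.   , -0.   , -0.001, -0.001]), 'joint_efforts': array([-1.0000e-03, -4.0598e+01, -2.9263e+01, -0.0000e+00,  6.0000e-03,
       -0.0000e+00]), 'eef_pos': array([ 0.165, -0.654,  0.255]), 'tcp_rot': array([ 0.992,  0.123,  0.   , -0.001]), 'contact_force': array([-0.285, -0.755,  0.211]), 'wrist_torque': array([ 0.029, -0.01 ,  0.009]), 'finger_force': np.float64(0.0), 'opening': np.float64(1.002)} 0.025
scene [[468.4, 0.0, 315.8], [0.0, 468.4, 192.4], [0.0, 0.0, 1.0]] [[0.766, -0.486, 0.42, 1.019], [0.643, 0.577, -0.504, -0.636], [0.003, 0.656, 0.755, 1.16], [0.0, 0.0, 0.0, 1.0]] ['frame', 'depth', 'camera_matrix', 'extrinsics', 'E']
top [[414.3, 0.0, 315.5], [0.0, 414.3, 199.8], [0.0, 0.0, 1.0]] [[0.017, 0.992, -0.124, 0.281], [-1.0, 0.017, -0.005, 0.055], [-0.003, 0.124, 0.992, 1.48], [0.0, 0.0, 0.0, 1.0]] ['frame', 'depth', 'camera_matrix', 'extrinsics', 'E']
```

View pics/scene0.png

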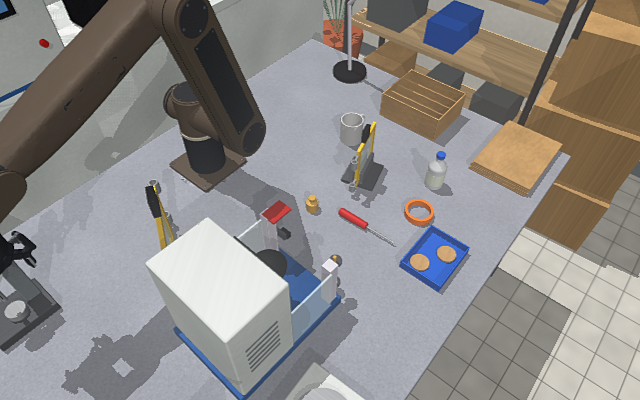

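View pics/top0.png

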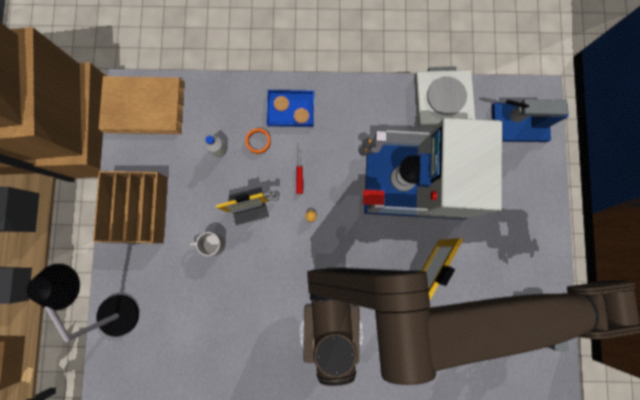

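The scene view shows the door in its grey stand (about 365,160), the tester (250,300) with its red keeper (277,212) and hinge pins near (335,262), and a second, look-alike door at (158,215). The top view has the door at (245,198), keeper at (373,197), hinge at about (368,143), and front towards world +y.

```bash
python3 - <<'E'
from h import *
big=[]
for n,box in(("top",(205,170,290,235)),("scene",(330,105,395,200))):
    c=dict(np.load(f"{n}0.npz"));w=cloud(c);f=c["frame"];hsv=cv2.cvtColor(f,cv2.COLOR_BGR2HSV)
    x0,y0,x1,y1=box;m=np.zeros(f.shape[:2],bool);m[y0:y1,x0:x1]=1
    yel=m&(hsv[...,0]>18)&(hsv[...,0]<35)&(hsv[...,1]>120)
    blk=m&(hsv[...,2]<60)&(w[...,2]>0.15)
    kn=m&(w[...,2]>0.07)&~yel&~blk
    for k,mm in(("yel",yel),("blk",blk),("other",kn)):
        p=w[mm];p=p[~np.isnan(p[:,0])]
        print(n,k,len(p),np.round(np.nanmean(p,0),3),np.round(p.min(0),3),np.round(p.max(0),3))
        if k=="yel":
            t=p[p[:,2]>0.155]; 
            if len(t)>5: print(" line",cv2.fitLine(t[:,:2].astype(np.float32),cv2.DIST_HUBER,0,.01,.01).ravel().round(3),t.min(0).round(3),t.max(0).round(3))
    red=(hsv[...,1]>150)&((hsv[...,0]<6)|(hsv[...,0]>174))&(w[...,2]>0.18)&(w[...,2]<.25)
    p=w[red]; print(n,"keeper",len(p),p.mean(0).round(3),p.min(0).round(3),p.max(0).round(3))
    top=(abs(w[...,2]-.33)<.012)&(w[...,1]<0)&(hsv[...,2]>150)&(w[...,0]>.3)
    p=w[top]; r=cv2.minAreaRect(p[:,:2].astype(np.float32));print(n,"house",len(p),np.round(r[0],3),np.round(r[1],3),r[2],cv2.boxPoints(r).round(3).tolist())
def crop(n,x0,y0,x1,y1,k):
    f=dict(np.load(f"{n}0.npz"))["frame"][y0:y1,x0:x1];return cv2.resize(f,None,fx=k,fy=k,interpolation=cv2.INTER_CUBIC)
a=crop("scene",320,100,400,200,4);b=crop("top",200,165,295,240,4);d=crop("top",350,115,410,220,4)[:400];e=crop("scene",250,190,350,310,4)[:480]
W=np.zeros((600,800,3),np.uint8);W[:300,:380]=b;W[:300,380:620]=cv2.resize(a,(240,300));W[:300,620:800]=cv2.resize(d,(180,300));W[300:600,0:250]=cv2.resize(e,(250,300))
cv2.imwrite("pics/crops.png",W)
E
```

```text
top yel 223 [0.441 0.303 0.135] [0.416 0.231 0.007] [0.489 0.376 0.216]
 line [ 0.273 -0.962  0.439  0.302] [0.416 0.232 0.156] [0.463 0.376 0.216]
top blk 89 [0.442 0.29  0.208] [0.433 0.271 0.152] [0.454 0.309 0.226]
top other 180 [0.437 0.291 0.116] [0.333 0.195 0.07 ] [0.476 0.433 0.178]
top keeper 281 [ 0.451 -0.117  0.209] [ 0.236 -0.316  0.199] [ 0.473 -0.085  0.249]
top house 5243 [ 0.539 -0.38 ] [0.168 0.26 ] 87.64965057373047 [[0.4059999883174896, -0.45899999141693115], [0.6660000085830688, -0.4699999988079071], [0.6729999780654907, -0.3019999861717224], [0.4129999876022339, -0.29100000858306885]]
scene yel 226 [0.447 0.291 0.124] [0.417 0.229 0.007] [0.467 0.38  0.175]
 line [ 0.267 -0.964  0.44   0.315] [0.417 0.23  0.155] [0.465 0.379 0.175]
scene blk 88 [0.449 0.284 0.201] [0.436 0.267 0.174] [0.457 0.31  0.22 ]
scene other 514 [0.388 0.337 0.11 ] [0.264 0.193 0.07 ] [0.48  0.602 0.218]
scene keeper 202 [ 0.457 -0.116  0.208] [ 0.43  -0.151  0.202] [ 0.478 -0.084  0.212]
scene house 9259 [ 0.54 -0.38] [0.171 0.262] 87.88256072998047 [[0.4050000011920929, -0.460999995470047], [0.6669999957084656, -0.4699999988079071], [0.6740000247955322, -0.30000001192092896], [0.41200000047683716, -0.28999999165534973]]
```

View pics/crops.png

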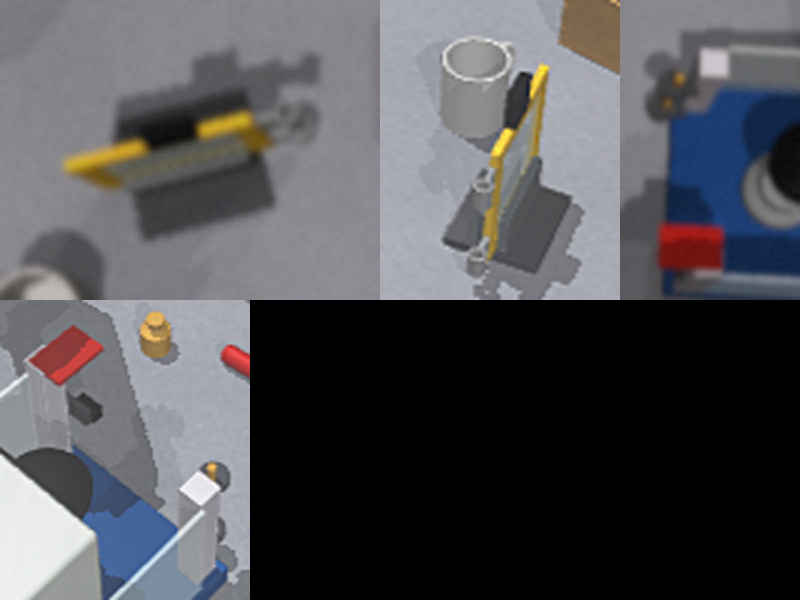

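The crops show the door's knuckles on its right-hand (world -y) end. The grip is at (170,130) in the first crop. The hinge's two brass pins are at (680,78) and (662,100) in the third. I move towards the hinge, high up, for a close look.

>>> {"fn": "jog_arm", "kwargs": {
  "increments": [
    {"dx": 1,"dy": 1,"dz": 1,"az": 0.5},
    {"dx": 1,"dy": 1,"dz": 1,"az": 0.5},
    {"dx": 1,"dy": 1,"dz": 1,"az": 0.5},
    {"dx": 1,"dy": 1,"dz": 1,"az": 0.5},
    {"dx": 1,"dy": 1,"dz": 1,"az": 0.5},
    {"dx": 1,"dy": 1,"dz": 1,"az": 0.5}
  ]
}}

```text
$.increments[0]: bad value
```

>>> {"fn": "jog_arm", "kwargs": {
  "increments": [
    {"dx": 1,"dy": 1,"dz": 0.6,"az": 0.52},
    {"dx": 1,"dy": 1,"dz": 0.6,"az": 0.52},
    {"dx": 1,"dy": 1,"dz": 0.6,"az": 0.52},
    {"dx": 1,"dy": 1,"dz": 0.6,"az": 0.52},
    {"dx": 1,"dy": 1,"dz": 0.6,"az": 0.52},
    {"dx": 1,"dy": 1,"dz": 0.6,"az": 0.52}
  ]
}}

```text
$.increments[0]: bad value
```

>>> {"fn": "jog_arm", "kwargs": {
  "increments": [
    {"dx": 0.8,"dy": 1},
    {"dx": 0.8,"dy": 1},
    {"dx": 0.8,"dy": 1},
    {"dx": 0.8,"dy": 1}
  ]
}}

```text
$.increments[0]: bad value
```

>>> {"fn": "jog_arm", "kwargs": {
  "increments": [
    {"dx": 0.8,"dy": 1},
    {"dx": 0.8,"dy": 1},
    {"dx": 0.8,"dy": 1},
    {"dx": 0.8,"dy": 1},
    {"dx": 0.8,"dy": 1}
  ]
}}

```text
$.increments[0]: bad value
```

```bash
python3 - <<'E'
from h import *
s=get_state();print(s["time"],np.round(s["eef_pos"],4),np.round(s["tcp_rot"],3),np.round(s["qpos"],2),np.round(s["contact_force"],2))
c=cam("wrist");print(np.round(c["mount"],3),np.round(c["camera_matrix"],1));cv2.imwrite("pics/w1.png",c["frame"]);np.savez("w1.npz",**{k:np.array(v) for k,v in c.items()})
print((c["depth"]==0).mean(),np.round(ray(c,320,200,.175),3))
E
```

```text
0.1 [ 0.1649 -0.654   0.2551] [ 0.992  0.123  0.    -0.001] [-1.47  0.29  1.58 -0.    1.28 -0.15] [-0.57 -0.28  0.31]
[[ 0.001  0.962  0.274  0.07 ]
 [ 1.    -0.001 -0.001  0.001]
 [-0.     0.274 -0.962 -0.117]
 [ 0.     0.     0.     1.   ]] [[355.4   0.  315.7]
 [  0.  355.4 201.7]
 [  0.    0.    1. ]]
0.0040078125 [ 0.18  -0.653  0.175]
```

View pics/w1.png

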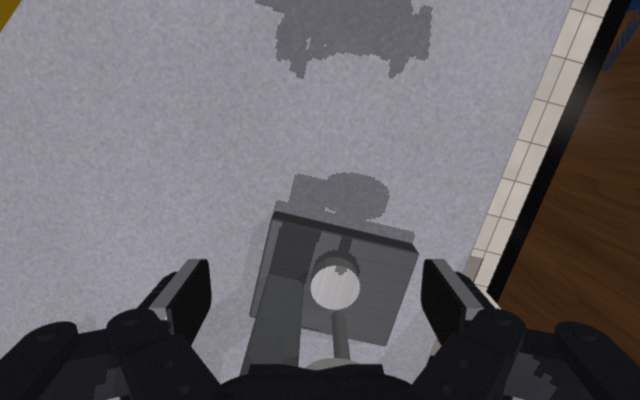

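The wrist view shows the fingers and the floor beneath, with the image top pointing along tool +x. The move was refused: rows need all the keys.

>>> {"fn": "jog_arm", "kwargs": {
  "increments": [
    {"dx": 1,"dy": 1,"dz": 1,"ax": 0,"ay": 0,"az": 0.5,"gripper": 1},
    {"dx": 1,"dy": 1,"dz": 1,"ax": 0,"ay": 0,"az": 0.5,"gripper": 1},
    {"dx": 1,"dy": 1,"dz": 1,"ax": 0,"ay": 0,"az": 0.5,"gripper": 1},
    {"dx": 1,"dy": 1,"dz": 1,"ax": 0,"ay": 0,"az": 0.5,"gripper": 1},
    {"dx": 1,"dy": 1,"dz": 1,"ax": 0,"ay": 0,"az": 0.5,"gripper": 1},
    {"dx": 1,"dy": 1,"dz": 1,"ax": 0,"ay": 0,"az": 0.5,"gripper": 1}
  ]
}}

```text
time: 0.75
eef_pos: [0.2866, -0.5336, 0.379]
tcp_rot: [0.868, 0.496, -0.0, 0.002]
contact_force: [-0.6, -1.1, -0.1]
opening: 1.002
finger_force: 0.0
```

>>> {"fn": "jog_arm", "kwargs": {
  "increments": [
    {"dx": 1,"dy": 1,"dz": 0.6,"ax": 0,"ay": 0,"az": 0.51,"gripper": 1},
    {"dx": 1,"dy": 1,"dz": 0.6,"ax": 0,"ay": 0,"az": 0.51,"gripper": 1},
    {"dx": 1,"dy": 1,"dz": 0.6,"ax": 0,"ay": 0,"az": 0.51,"gripper": 1},
    {"dx": 1,"dy": 1,"dz": 0.6,"ax": 0,"ay": 0,"az": 0.51,"gripper": 1},
    {"dx": 1,"dy": 1,"dz": 0.6,"ax": 0,"ay": 0,"az": 0.51,"gripper": 1},
    {"dx": 1,"dy": 1,"dz": 0.6,"ax": 0,"ay": 0,"az": 0.51,"gripper": 1}
  ]
}}

```text
time: 1.35
eef_pos: [0.4059, -0.4134, 0.449]
tcp_rot: [0.606, 0.795, -0.0, 0.001]
contact_force: [-1.1, -0.1, 0.1]
opening: 1.0
finger_force: 0.0
```

>>> {"fn": "jog_arm", "kwargs": {
  "increments": [
    {"dx": 0.9,"dy": 1,"dz": 0,"ax": 0,"ay": 0,"az": 0,"gripper": 1},
    {"dx": 0.9,"dy": 1,"dz": 0,"ax": 0,"ay": 0,"az": 0,"gripper": 1},
    {"dx": 0.9,"dy": 1,"dz": 0,"ax": 0,"ay": 0,"az": 0,"gripper": 1},
    {"dx": 0.9,"dy": 1,"dz": 0,"ax": 0,"ay": 0,"az": 0,"gripper": 1}
  ]
}}

```text
time: 1.75
eef_pos: [0.5151, -0.2909, 0.4479]
tcp_rot: [0.607, 0.795, 0.001, -0.0]
contact_force: [-0.6, -0.6, -1.0]
opening: 1.001
finger_force: 0.0
```

>>> {"fn": "jog_arm", "kwargs": {
  "increments": [
    {"dx": 0.9,"dy": 1,"dz": 0,"ax": 0,"ay": 0,"az": 0,"gripper": 1},
    {"dx": 0.9,"dy": 1,"dz": 0,"ax": 0,"ay": 0,"az": 0,"gripper": 1},
    {"dx": 0.9,"dy": 1,"dz": 0,"ax": 0,"ay": 0,"az": 0,"gripper": 1},
    {"dx": 0.9,"dy": 1,"dz": 0,"ax": 0,"ay": 0,"az": 0,"gripper": 1},
    {"dx": 0.9,"dy": 1,"dz": 0,"ax": 0,"ay": 0,"az": 0,"gripper": 1}
  ]
}}

```text
time: 2.25
eef_pos: [0.6215, -0.1735, 0.4474]
tcp_rot: [0.607, 0.794, -0.0, -0.001]
contact_force: [-1.0, 0.1, 0.3]
opening: 1.0
finger_force: 0.0
```

```bash
python3 - <<'E'
from h import *
s=get_state();print(s["time"],np.round(s["eef_pos"],4),np.round(s["tcp_rot"],3),np.round(s["qpos"],2),np.round(s["contact_force"],2))
c=cam("wrist");cv2.imwrite("pics/w2.png",c["frame"]);np.savez("w2.npz",**{k:np.array(v) for k,v in c.items()})
E
```

```text
2.25 [ 0.6215 -0.1735  0.4474] [ 0.607  0.794 -0.    -0.001] [-0.43  0.15  1.4  -0.    1.6  -0.69] [-0.96  0.05  0.29]
```

View pics/w2.png

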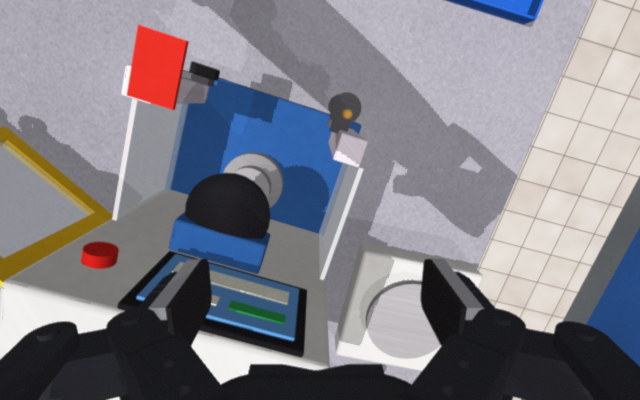

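The wrist view shows the upper seat as a grey disc at about (344,105), with the brass pin at (347,114). The white post is beside it at (348,148), and the keeper is at (158,66).

```bash
cat >> h.py <<'E'
def pinseat(c,u0,v0,r):
    f=c["frame"];hsv=cv2.cvtColor(f,cv2.COLOR_BGR2HSV);w=cloud(c)
    m=np.zeros(f.shape[:2],bool);m[v0-r:v0+r,u0-r:u0+r]=1
    b=m&(hsv[...,0]>10)&(hsv[...,0]<30)&(hsv[...,1]>110)&(hsv[...,2]>90)
    v,u=np.nonzero(b);pin=ray(c,u.mean(),v.mean(),.175)
    s=m&(abs(w[...,2]-.150)<.006)&((hsv[...,1]<60)|b);
    p=w[s];q,rad=cv2.minEnclosingCircle(p[:,:2].astype(np.float32))
    return pin,(u.mean(),v.mean(),len(u),np.nanmedian(w[b][:,2])),q,rad,p,np.nonzero(s)
E
python3 - <<'E'
from h import *
c=dict(np.load("w2.npz"));w=cloud(c)
pin,i,q,rad,p,_=pinseat(c,345,108,24);print("pin",pin.round(4),np.round(i,3),"seat",np.round(q,4),rad,len(p),p.mean(0).round(4))
hsv=cv2.cvtColor(c["frame"],cv2.COLOR_BGR2HSV)
red=(hsv[...,1]>150)&((hsv[...,0]<6)|(hsv[...,0]>174))&(abs(w[...,2]-.209)<.012);p=w[red];r=cv2.minAreaRect(p[:,:2].astype(np.float32));print("keeper",np.round(r[0],4),np.round(r[1],3),r[2],p[:,2].mean())
p=w[98:124:3,325:368:3];print((p[...,2]*1000).round().astype(int))
E
```

```text
pin [ 0.6383 -0.1112  0.175 ] [3.46598e+02 1.13427e+02 8.20000e+01 1.73000e-01] seat [ 0.6356 -0.1117] 0.02371511608362198 822 [ 0.6371 -0.109   0.1488]
keeper [ 0.4499 -0.1189] [0.065 0.046] 87.64035034179688 0.20779284439623108
[[                   0                   -3                   46
                   150                  149                  149
                   148                  148                  150
                   149                  149                  148
                    -2                    0                   -2]
 [                  -2                    1                   45
                   149                  149                  149
                   149                  147                  150
                   149                  149                  148
                    -1                   -1                   -1]
 [                  -1                   40                   46
                   148                  150                  149
                   148                  150                  148
                   148 
[... 1424 characters left out ...]
        30                   29                   46
                   148                  150 -9223372036854775808
                   149                  149                  149
                   148                  149                   -1
                    -2                   -3                    0]
 [                  28                   46                   45
                   148                  149                  150
                   148                  149                  149
                    28                   27                   -2
                    -2                   -1                   -2]]<stdin>:6: RuntimeWarning: invalid value encountered in cast
```

>>> {"fn": "jog_arm", "kwargs": {
  "increments": [
    {"dx": -0.45,"dy": 0.9,"dz": 0,"ax": 0,"ay": 0,"az": 0,"gripper": 1},
    {"dx": -0.45,"dy": 0.9,"dz": 0,"ax": 0,"ay": 0,"az": 0,"gripper": 1},
    {"dx": -0.45,"dy": 0.9,"dz": 0,"ax": 0,"ay": 0,"az": 0,"gripper": 1}
  ]
}}

```text
time: 2.6
eef_pos: [0.5648, -0.0658, 0.4492]
tcp_rot: [0.609, 0.793, 0.0, 0.0]
contact_force: [-0.7, -0.1, -0.7]
opening: 1.0
finger_force: 0.0
```

>>> {"fn": "jog_arm", "kwargs": {
  "increments": [
    {"dx": -0.5,"dy": 0.9,"dz": 0,"ax": 0,"ay": 0,"az": 0,"gripper": 1},
    {"dx": -0.5,"dy": 0.9,"dz": 0,"ax": 0,"ay": 0,"az": 0,"gripper": 1},
    {"dx": -0.5,"dy": 0.9,"dz": 0,"ax": 0,"ay": 0,"az": 0,"gripper": 1}
  ]
}}

```text
time: 2.9
eef_pos: [0.505, 0.0422, 0.4492]
tcp_rot: [0.609, 0.793, 0.0, 0.001]
contact_force: [0.9, -1.0, 0.5]
opening: 0.997
finger_force: 0.0
```

>>> {"fn": "jog_arm", "kwargs": {
  "increments": [
    {"dx": -0.5,"dy": 0.8,"dz": -0.15,"ax": 0,"ay": 0,"az": 0,"gripper": 1},
    {"dx": -0.5,"dy": 0.8,"dz": -0.15,"ax": 0,"ay": 0,"az": 0,"gripper": 1},
    {"dx": -0.5,"dy": 0.8,"dz": -0.15,"ax": 0,"ay": 0,"az": 0,"gripper": 1},
    {"dx": -0.5,"dy": 0.8,"dz": -0.15,"ax": 0,"ay": 0,"az": 0,"gripper": 1}
  ]
}}

```text
time: 3.3
eef_pos: [0.4462, 0.1374, 0.4305]
tcp_rot: [0.608, 0.794, 0.0, 0.001]
contact_force: [0.1, -0.1, -0.2]
opening: 1.0
finger_force: 0.0
```

```bash
python3 - <<'E'
from h import *
s=get_state();print(s["time"],np.round(s["eef_pos"],4),np.round(s["tcp_rot"],3),np.round(s["qpos"],2),np.round(s["contact_force"],2))
c=cam("wrist");cv2.imwrite("pics/w3.png",c["frame"]);np.savez("w3.npz",**{k:np.array(v) for k,v in c.items()})
w=cloud(c);hsv=cv2.cvtColor(c["frame"],cv2.COLOR_BGR2HSV)
near=(w[...,0]>.38)&(w[...,0]<.5)&(w[...,1]>.17)&(w[...,1]<.42)
yel=near&(hsv[...,0]>15)&(hsv[...,0]<35)&(hsv[...,1]>120)&(abs(w[...,2]-.172)<.006)
g=near&(abs(w[...,2]-.217)<.006)
k=near&(abs(w[...,2]-.155)<.005)&(hsv[...,1]<90)&(w[...,1]<.225)
for n,m in(("yel",yel),("grip",g),("kn",k)):
    p=w[m]
    if len(p)<5: print(n,len(p));continue
    r=cv2.minAreaRect(p[:,:2].astype(np.float32));print(n,len(p),p.mean(0).round(4),np.round(r[0],4),np.round(r[1],4),r[2],cv2.fitLine(p[:,:2].astype(np.float32),cv2.DIST_HUBER,0,.01,.01).ravel().round(3), np.array(np.nonzero(m)).mean(1))
E
```

```text
3.3 [0.4462 0.1374 0.4305] [0.608 0.794 0.    0.001] [ 0.08 -0.27  1.82 -0.    1.58 -0.18] [ 0.05 -0.05 -0.18]
yel 427 [0.4528 0.2518 0.1708] [0.4531 0.2512] [0.0093 0.0417] 15.637025833129883 [ 0.273 -0.962  0.453  0.252] [ 58.04918033 352.10070258]
grip 477 [0.4445 0.2809 0.2157] [0.4446 0.2811] [0.0139 0.0211] 16.292451858520508 [ 0.29  -0.957  0.444  0.281] [ 13.54926625 357.91194969]
kn 255 [0.4649 0.2081 0.1536] [0.4666 0.2091] [0.0304 0.0204] 83.97590637207031 [ 0.327 -0.945  0.466  0.204] [105.40392157 349.52156863]
```

View pics/w3.png

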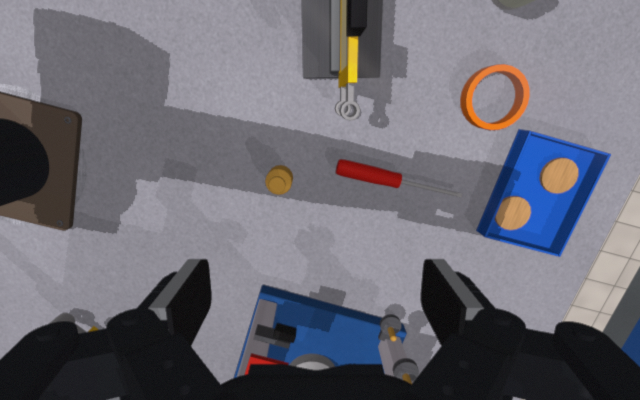

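The wrist view shows the door from above: knuckle rings at (348,109), yellow frame at (352,58), grip block at (358,14). Both the frame and the block give the grip centre at (0.442, 0.2905), with door yaw about 105.8°.

>>> {"fn": "jog_arm", "kwargs": {
  "increments": [
    {"dx": -0.035,"dy": 1,"dz": -0.75,"ax": 0,"ay": 0,"az": 0.008,"gripper": 1},
    {"dx": -0.035,"dy": 1,"dz": -0.75,"ax": 0,"ay": 0,"az": 0.008,"gripper": 1},
    {"dx": -0.035,"dy": 1,"dz": -0.75,"ax": 0,"ay": 0,"az": 0.008,"gripper": 1},
    {"dx": -0.035,"dy": 1,"dz": -0.75,"ax": 0,"ay": 0,"az": 0.008,"gripper": 1}
  ]
}}

```text
time: 3.75
eef_pos: [0.442, 0.2582, 0.3346]
tcp_rot: [0.603, 0.798, -0.004, -0.003]
contact_force: [0.1, -1.4, -1.0]
opening: 1.0
finger_force: 0.0
```

>>> {"fn": "jog_arm", "kwargs": {
  "increments": [
    {"dx": 0,"dy": 0.275,"dz": -0.3,"ax": 0,"ay": 0,"az": 0,"gripper": 1},
    {"dx": 0,"dy": 0.275,"dz": -0.3,"ax": 0,"ay": 0,"az": 0,"gripper": 1},
    {"dx": 0,"dy": 0.275,"dz": -0.7,"ax": 0,"ay": 0,"az": 0,"gripper": 1},
    {"dx": 0,"dy": 0.275,"dz": -0.7,"ax": 0,"ay": 0,"az": 0,"gripper": 1},
    {"dx": 0,"dy": 0.275,"dz": -0.7,"ax": 0,"ay": 0,"az": 0,"gripper": 1}
  ]
}}

```text
time: 4.25
eef_pos: [0.4437, 0.2889, 0.2568]
tcp_rot: [0.604, 0.797, -0.001, -0.0]
contact_force: [0.4, 0.1, 0.6]
opening: 0.996
finger_force: 0.0
```

```bash
python3 - <<'E'
from h import *
s=get_state();print(s["time"],np.round(s["eef_pos"],4),np.round(s["tcp_rot"],3),np.round(s["contact_force"],2))
c=cam("wrist");w=cloud(c);np.savez("w4.npz",**{k:np.array(v) for k,v in c.items()})
hsv=cv2.cvtColor(c["frame"],cv2.COLOR_BGR2HSV)
g=(abs(w[...,2]-.217)<.006)&(abs(w[...,0]-.442)<.04)&(abs(w[...,1]-.29)<.05)
p=w[g];print(len(p))
if len(p)>5: r=cv2.minAreaRect(p[:,:2].astype(np.float32));print(np.round(r[0],4),np.round(r[1],4),r[2])
E
```

```text
4.25 [0.4437 0.2889 0.2568] [ 0.604  0.797 -0.001 -0.   ] [0.45 0.15 0.56]
2293
[0.4419 0.2907] [0.0138 0.0404] 16.04758644104004
```

>>> {"fn": "jog_arm", "kwargs": {
  "increments": [
    {"dx": -0.012,"dy": 0.014,"dz": -0.2,"ax": 0,"ay": 0,"az": 0,"gripper": 1},
    {"dx": -0.012,"dy": 0.014,"dz": -0.43,"ax": 0,"ay": 0,"az": 0,"gripper": 1},
    {"dx": -0.012,"dy": 0.014,"dz": -0.43,"ax": 0,"ay": 0,"az": 0,"gripper": 1},
    {"dx": -0.012,"dy": 0.014,"dz": -0.43,"ax": 0,"ay": 0,"az": 0,"gripper": -1},
    {"dx": -0.012,"dy": 0.014,"dz": -0.43,"ax": 0,"ay": 0,"az": 0,"gripper": -1},
    {"dx": -0.012,"dy": 0.014,"dz": -0.43,"ax": 0,"ay": 0,"az": 0,"gripper": -1},
    {"dx": -0.012,"dy": 0.014,"dz": -0.43,"ax": 0,"ay": 0,"az": 0,"gripper": -1},
    {"dx": -0.012,"dy": 0.014,"dz": -0.43,"ax": 0,"ay": 0,"az": 0,"gripper": -1}
  ],
  "force": 60
}}

```text
time: 5.1
eef_pos: [0.4417, 0.2923, 0.2057]
tcp_rot: [0.603, 0.797, 0.001, 0.0]
contact_force: [-1.2, -1.2, 0.5]
opening: 0.156
finger_force: 58.4
```

>>> {"fn": "jog_arm", "kwargs": {
  "increments": [
    {"dx": 0,"dy": 0,"dz": 0,"ax": 0,"ay": 0,"az": 0,"gripper": -1},
    {"dx": 0,"dy": 0,"dz": 0,"ax": 0,"ay": 0,"az": 0,"gripper": -1},
    {"dx": 0,"dy": 0,"dz": 0,"ax": 0,"ay": 0,"az": 0,"gripper": -1}
  ]
}}

```text
time: 5.4
eef_pos: [0.4418, 0.2924, 0.2056]
tcp_rot: [0.603, 0.797, 0.001, 0.0]
contact_force: [0.1, 0.4, 3.8]
opening: 0.156
finger_force: 59.4
```

>>> {"fn": "jog_arm", "kwargs": {
  "increments": [
    {"dx": 0,"dy": 0,"dz": 0.1,"ax": 0,"ay": 0,"az": 0,"gripper": -1},
    {"dx": 0,"dy": 0,"dz": 0.25,"ax": 0,"ay": 0,"az": 0,"gripper": -1},
    {"dx": 0,"dy": 0,"dz": 0.45,"ax": 0,"ay": 0,"az": 0,"gripper": -1},
    {"dx": 0,"dy": 0,"dz": 0.65,"ax": 0,"ay": 0,"az": 0,"gripper": -1},
    {"dx": 0,"dy": 0,"dz": 0.85,"ax": 0,"ay": 0,"az": 0,"gripper": -1},
    {"dx": 0,"dy": 0,"dz": 1,"ax": 0,"ay": 0,"az": 0,"gripper": -1},
    {"dx": 0,"dy": 0,"dz": 1,"ax": 0,"ay": 0,"az": 0,"gripper": -1}
  ]
}}

```text
time: 6.1
eef_pos: [0.4419, 0.2925, 0.3273]
tcp_rot: [0.603, 0.797, 0.002, 0.001]
contact_force: [-0.6, 0.0, -2.4]
opening: 0.154
finger_force: 59.0
```

>>> {"fn": "jog_arm", "kwargs": {
  "increments": [
    {"dx": 0.15,"dy": -0.2,"dz": 0,"ax": 0,"ay": 0,"az": 0,"gripper": -1},
    {"dx": 0.3,"dy": -0.4,"dz": 0,"ax": 0,"ay": 0,"az": 0,"gripper": -1},
    {"dx": 0.45,"dy": -0.6,"dz": 0,"ax": 0,"ay": 0,"az": 0,"gripper": -1},
    {"dx": 0.6,"dy": -0.8,"dz": 0,"ax": 0,"ay": 0,"az": 0,"gripper": -1},
    {"dx": 0.75,"dy": -1,"dz": 0,"ax": 0,"ay": 0,"az": 0,"gripper": -1}
  ]
}}

```text
time: 6.6
eef_pos: [0.5309, 0.1711, 0.3221]
tcp_rot: [0.603, 0.797, -0.001, -0.002]
contact_force: [-0.5, 1.1, -2.9]
opening: 0.154
finger_force: 59.0
```

>>> {"fn": "jog_arm", "kwargs": {
  "increments": [
    {"dx": 0.15,"dy": -0.2,"dz": 0,"ax": 0,"ay": 0,"az": 0,"gripper": -1},
    {"dx": 0.3,"dy": -0.4,"dz": 0,"ax": 0,"ay": 0,"az": 0,"gripper": -1},
    {"dx": 0.4,"dy": -0.6,"dz": 0,"ax": 0,"ay": 0,"az": 0,"gripper": -1},
    {"dx": 0.5,"dy": -0.8,"dz": 0,"ax": 0,"ay": 0,"az": 0,"gripper": -1},
    {"dx": 0.53,"dy": -1,"dz": 0,"ax": 0,"ay": 0,"az": 0,"gripper": -1},
    {"dx": 0.53,"dy": -1,"dz": 0,"ax": 0,"ay": 0,"az": 0,"gripper": -1},
    {"dx": 0.53,"dy": -1,"dz": 0,"ax": 0,"ay": 0,"az": 0,"gripper": -1}
  ]
}}

```text
time: 7.3
eef_pos: [0.5941, 0.052, 0.3225]
tcp_rot: [0.604, 0.797, -0.001, -0.002]
contact_force: [-1.0, -0.0, -1.8]
opening: 0.153
finger_force: 59.0
```

```bash
python3 - <<'E'
from h import *
s=get_state();print(s["time"],np.round(s["eef_pos"],4),np.round(s["tcp_rot"],3),np.round(s["contact_force"],2),np.round(s["wrist_torque"],2))
c=dict(np.load("w2.npz"));w=cloud(c);hsv=cv2.cvtColor(c["frame"],cv2.COLOR_BGR2HSV)
m=(w[...,2]>.169)&(w[...,2]<.182)&(abs(w[...,0]-.638)<.012)&(abs(w[...,1]+.111)<.012);v,u=np.nonzero(m)
print("pin tip",len(u),u.mean(),v.mean(),ray(c,u.mean(),v.mean(),.175).round(4),w[m].mean(0).round(4))
# seat: rim points on +y side
m=(abs(w[...,2]-.149)<.004)&(w[...,1]>-.113)&(abs(w[...,0]-.636)<.03)&(w[...,1]<-.07);p=w[m];print("seat x range",p[:,0].min(),p[:,0].max(),"ymax",p[:,1].max())
c=dict(np.load("w3.npz"));w=cloud(c)
m=(abs(w[...,2]-.155)<.004)&(abs(w[...,0]-.4665)<.016)&(w[...,1]<.218)&(w[...,1]>.185);q,r=cv2.minEnclosingCircle(w[m][:,:2].astype(np.float32));print("ring",m.sum(),np.round(q,4),r,w[m].min(0).round(4),w[m].max(0).round(4))
c=cam("scene");np.savez("s5.npz",**{k:np.array(v) for k,v in c.items()})
a=cv2.resize(c["frame"][150:300,250:410],None,fx=4,fy=4,interpolation=cv2.INTER_CUBIC)
d=cam("wrist");np.savez("w5.npz",**{k:np.array(v) for k,v in d.items()})
cv2.imwrite("pics/s5.png",a)
E
```

```text
7.3 [0.5941 0.052  0.3225] [ 0.604  0.797 -0.001 -0.002] [-0.96 -0.02 -1.76] [ 0.01 -0.02 -0.04]
pin tip 69 347.05797101449275 113.10144927536231 [ 0.6387 -0.1108  0.175 ] [ 0.6389 -0.1108  0.1733]
seat x range 0.6212217978831309 0.6548182519531796 ymax -0.0882017839393976
ring 212 [0.4659 0.2066] 0.012782426550984383 [0.4561 0.1939 0.151 ] [0.4763 0.2179 0.1563]
```

View pics/s5.png

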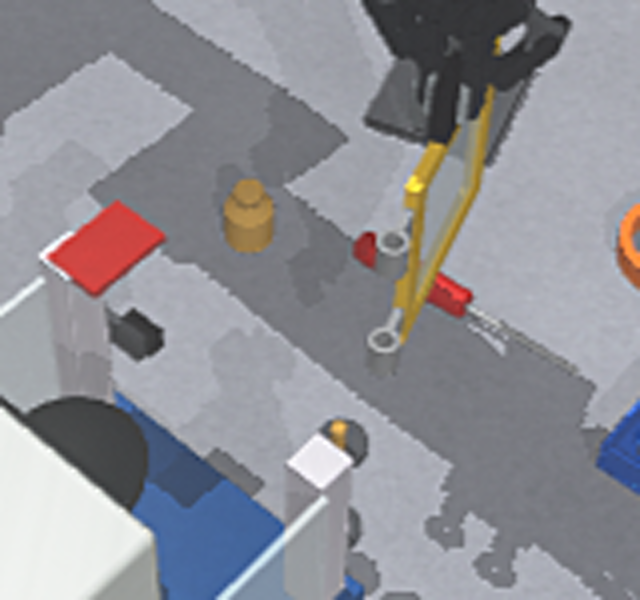

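The scene crop shows the door held upright with its knuckles at (392,240) and (384,340), and the upper pin at (338,430). The pin sits about 5.7 mm towards -y of the seat centre, which matches the 6 mm eccentric. I lower to approach height, then go in sideways.

>>> {"fn": "jog_arm", "kwargs": {
  "increments": [
    {"dx": 0,"dy": 0,"dz": -0.15,"ax": 0,"ay": 0,"az": 0,"gripper": -1},
    {"dx": 0,"dy": 0,"dz": -0.3,"ax": 0,"ay": 0,"az": 0,"gripper": -1},
    {"dx": 0,"dy": 0,"dz": -0.4,"ax": 0,"ay": 0,"az": 0,"gripper": -1},
    {"dx": 0,"dy": 0,"dz": -0.43,"ax": 0,"ay": 0,"az": 0,"gripper": -1},
    {"dx": 0,"dy": 0,"dz": -0.43,"ax": 0,"ay": 0,"az": 0,"gripper": -1}
  ]
}}

```text
time: 7.9
eef_pos: [0.5945, 0.0527, 0.2725]
tcp_rot: [0.603, 0.798, -0.0, -0.001]
contact_force: [-0.2, 0.7, -2.3]
opening: 0.155
finger_force: 59.0
```

>>> {"fn": "jog_arm", "kwargs": {
  "increments": [
    {"dx": 0.04,"dy": -0.15,"dz": 0,"ax": 0,"ay": 0,"az": 0,"gripper": -1},
    {"dx": 0.08,"dy": -0.3,"dz": 0,"ax": 0,"ay": 0,"az": 0,"gripper": -1},
    {"dx": 0.12,"dy": -0.45,"dz": 0,"ax": 0,"ay": 0,"az": 0,"gripper": -1},
    {"dx": 0.15,"dy": -0.55,"dz": 0,"ax": 0,"ay": 0,"az": 0,"gripper": -1},
    {"dx": 0.167,"dy": -0.625,"dz": 0,"ax": 0,"ay": 0,"az": 0,"gripper": -1},
    {"dx": 0.167,"dy": -0.625,"dz": 0,"ax": 0,"ay": 0,"az": 0,"gripper": -1},
    {"dx": 0.167,"dy": -0.625,"dz": 0,"ax": 0,"ay": 0,"az": 0,"gripper": -1}
  ]
}}

```text
time: 8.6
eef_pos: [0.6149, -0.023, 0.273]
tcp_rot: [0.604, 0.797, 0.0, -0.0]
contact_force: [0.5, 0.1, -2.4]
opening: 0.157
finger_force: 59.0
```

```bash
python3 - <<'E'
from h import *
for i in range(3):
    s=get_state();print(s["time"],np.round(s["eef_pos"],4),np.round(s["tcp_rot"],3),np.round(s["contact_force"],2),np.round(s["wrist_torque"],2))
    c=cam("scene")
np.savez("s6.npz",**{k:np.array(v) for k,v in c.items()});w=cloud(c)
hsv=cv2.cvtColor(c["frame"],cv2.COLOR_BGR2HSV)
# knuckle tops expected: z=.072+.143=.215 upper, .112 lower
for z in(.215,.112):
    m=(abs(w[...,2]-z)<.007)&(abs(w[...,0]-.6387)<.02)&(abs(w[...,1]+.111)<.02);p=w[m];q,r=cv2.minEnclosingCircle(p[:,:2].astype(np.float32));print(z,m.sum(),p.mean(0).round(4),np.round(q,4),r)
a=cv2.resize(c["frame"][200:300,290:390],None,fx=6,fy=6,interpolation=cv2.INTER_CUBIC);cv2.imwrite("pics/s6.png",a)
E
```

```text
8.6 [ 0.6149 -0.023   0.273 ] [ 0.604  0.797  0.    -0.   ] [ 0.5   0.07 -2.37] [ 0.02 -0.05 -0.02]
8.65 [ 0.6148 -0.0226  0.273 ] [ 0.603  0.797  0.    -0.   ] [-0.38 -0.41 -1.18] [-0.04  0.04  0.04]
8.7 [ 0.6148 -0.0223  0.273 ] [ 0.603  0.798  0.    -0.   ] [ 0.16  0.99 -2.41] [-0.02 -0.04 -0.02]
0.215 66 [ 0.6424 -0.1085  0.2162] [ 0.6406 -0.1059] 0.015934741124510765
0.112 0 [nan nan nan] [0. 0.] 0.0<stdin>:9: RuntimeWarning: Mean of empty slice.
  ret = um.true_divide(
```

View pics/s6.png

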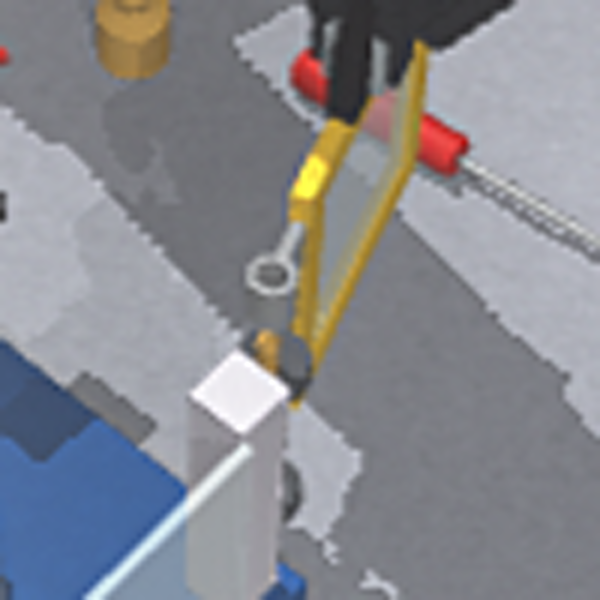

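The scene crop shows the upper knuckle ring at (272,273), just above the brass upper pin at (267,345), beside the white post.

```bash
python3 - <<'E'
from h import *
c=dict(np.load("s6.npz"));w=cloud(c);hsv=cv2.cvtColor(c["frame"],cv2.COLOR_BGR2HSV)
# ring: grey bright pixels near (335,245)
u0,v0=335,245
m=np.zeros(w.shape[:2],bool);m[v0-6:v0+7,u0-6:u0+7]=1
r=m&(w[...,2]>.211)&(w[...,2]<.23)&(hsv[...,1]<60);print(r.sum(),np.median(w[r][:,2]))
print("ring",[ray(c,290+(272-2.5)/6,200+(273-2.5)/6,z).round(4) for z in(.2223,.2203)])
s=dict(np.load("scene0.npz"));w=cloud(s);hs=cv2.cvtColor(s["frame"],cv2.COLOR_BGR2HSV)
m=(w[...,2]>.168)&(w[...,2]<.182)&(abs(w[...,0]-.638)<.015)&(abs(w[...,1]+.111)<.015)&(hs[...,1]>100);v,u=np.nonzero(m);print("pin",len(u),u.mean(),v.mean(),ray(s,u.mean(),v.mean(),.175).round(4),w[m].round(3).tolist())
for n in("w3","w2"):pass
E
```

```text
77 0.22018447066963598
ring [array([ 0.6417, -0.11  ,  0.2223]), array([ 0.6409, -0.1089,  0.2203])]
pin 15 334.0 257.0 [ 0.6432 -0.1129  0.175 ] [[0.637, -0.109, 0.174], [0.638, -0.107, 0.172], [0.641, -0.106, 0.173], [0.639, -0.112, 0.174], [0.642, -0.112, 0.177], [0.643, -0.109, 0.175], [0.64, -0.113, 0.172], [0.643, -0.112, 0.173], [0.645, -0.111, 0.174], [0.642, -0.115, 0.171], [0.644, -0.114, 0.172], [0.645, -0.111, 0.17], [0.643, -0.117, 0.17], [0.645, -0.115, 0.17], [0.646, -0.112, 0.168]]
```

>>> {"fn": "jog_arm", "kwargs": {
  "increments": [
    {"dx": 0,"dy": 0,"dz": -0.03,"ax": 0,"ay": 0,"az": 0,"gripper": -1},
    {"dx": 0,"dy": 0,"dz": -0.06,"ax": 0,"ay": 0,"az": 0,"gripper": -1},
    {"dx": 0,"dy": 0,"dz": -0.09,"ax": 0,"ay": 0,"az": 0,"gripper": -1},
    {"dx": 0,"dy": 0,"dz": -0.12,"ax": 0,"ay": 0,"az": 0,"gripper": -1},
    {"dx": 0,"dy": 0,"dz": -0.14,"ax": 0,"ay": 0,"az": 0,"gripper": -1},
    {"dx": 0,"dy": 0,"dz": -0.15,"ax": 0,"ay": 0,"az": 0,"gripper": -1},
    {"dx": 0,"dy": 0,"dz": -0.16,"ax": 0,"ay": 0,"az": 0,"gripper": -1},
    {"dx": 0,"dy": 0,"dz": -0.17,"ax": 0,"ay": 0,"az": 0,"gripper": -1},
    {"dx": 0,"dy": 0,"dz": -0.17,"ax": 0,"ay": 0,"az": 0,"gripper": -1}
  ]
}}

```text
time: 9.65
eef_pos: [0.6149, -0.0229, 0.2526]
tcp_rot: [0.603, 0.797, -0.0, -0.0]
contact_force: [-0.3, -0.6, -3.3]
opening: 0.156
finger_force: 59.0
```

>>> {"fn": "jog_arm", "kwargs": {
  "increments": [
    {"dx": 0,"dy": 0,"dz": -0.005,"ax": 0,"ay": 0,"az": 0,"gripper": -1},
    {"dx": 0,"dy": 0,"dz": -0.01,"ax": 0,"ay": 0,"az": 0,"gripper": -1},
    {"dx": 0,"dy": 0,"dz": -0.015,"ax": 0,"ay": 0,"az": 0,"gripper": -1},
    {"dx": 0,"dy": 0,"dz": -0.015,"ax": 0,"ay": 0,"az": 0,"gripper": -1},
    {"dx": 0,"dy": 0,"dz": -0.015,"ax": 0,"ay": 0,"az": 0,"gripper": -1}
  ]
}}

```text
time: 10.15
eef_pos: [0.6149, -0.0229, 0.2509]
tcp_rot: [0.603, 0.797, -0.0, -0.0]
contact_force: [0.6, -0.5, -2.8]
opening: 0.156
finger_force: 59.0
```

>>> {"fn": "jog_arm", "kwargs": {
  "increments": [
    {"dx": 0,"dy": 0,"dz": -0.005,"ax": 0,"ay": 0,"az": 0,"gripper": -1},
    {"dx": 0,"dy": 0,"dz": -0.01,"ax": 0,"ay": 0,"az": 0,"gripper": -1},
    {"dx": 0,"dy": 0,"dz": -0.015,"ax": 0,"ay": 0,"az": 0,"gripper": -1},
    {"dx": 0,"dy": 0,"dz": -0.02,"ax": 0,"ay": 0,"az": 0,"gripper": -1},
    {"dx": 0,"dy": 0,"dz": -0.02,"ax": 0,"ay": 0,"az": 0,"gripper": -1}
  ]
}}

```text
time: 10.65
eef_pos: [0.6149, -0.0229, 0.2484]
tcp_rot: [0.603, 0.797, -0.0, -0.0]
contact_force: [-0.2, 0.5, -3.2]
opening: 0.159
finger_force: 59.0
```

>>> {"fn": "jog_arm", "kwargs": {
  "increments": [
    {"dx": 0,"dy": 0,"dz": -0.005,"ax": 0,"ay": 0,"az": 0,"gripper": -1},
    {"dx": 0,"dy": 0,"dz": -0.01,"ax": 0,"ay": 0,"az": 0,"gripper": -1},
    {"dx": 0,"dy": 0,"dz": -0.015,"ax": 0,"ay": 0,"az": 0,"gripper": -1},
    {"dx": 0,"dy": 0,"dz": -0.015,"ax": 0,"ay": 0,"az": 0,"gripper": -1}
  ]
}}

```text
time: 11.05
eef_pos: [0.6149, -0.0228, 0.2466]
tcp_rot: [0.603, 0.797, -0.0, -0.0]
contact_force: [-0.8, 0.0, -2.9]
opening: 0.152
finger_force: 59.0
```

>>> {"fn": "jog_arm", "kwargs": {
  "increments": [
    {"dx": 0,"dy": 0,"dz": -0.01,"ax": 0,"ay": 0,"az": 0,"gripper": -1},
    {"dx": 0,"dy": 0,"dz": -0.02,"ax": 0,"ay": 0,"az": 0,"gripper": -1},
    {"dx": 0,"dy": 0,"dz": -0.03,"ax": 0,"ay": 0,"az": 0,"gripper": -1},
    {"dx": 0,"dy": 0,"dz": -0.04,"ax": 0,"ay": 0,"az": 0,"gripper": -1},
    {"dx": 0,"dy": 0,"dz": -0.04,"ax": 0,"ay": 0,"az": 0,"gripper": -1}
  ]
}}

```text
time: 11.55
eef_pos: [0.6148, -0.0228, 0.2415]
tcp_rot: [0.603, 0.797, -0.0, -0.0]
contact_force: [-0.0, -0.4, -3.6]
opening: 0.157
finger_force: 59.0
```

>>> {"fn": "jog_arm", "kwargs": {
  "increments": [
    {"dx": 0,"dy": 0,"dz": -0.01,"ax": 0,"ay": 0,"az": 0,"gripper": -1},
    {"dx": 0,"dy": 0,"dz": -0.02,"ax": 0,"ay": 0,"az": 0,"gripper": -1},
    {"dx": 0,"dy": 0,"dz": -0.03,"ax": 0,"ay": 0,"az": 0,"gripper": -1},
    {"dx": 0,"dy": 0,"dz": -0.04,"ax": 0,"ay": 0,"az": 0,"gripper": -1},
    {"dx": 0,"dy": 0,"dz": -0.04,"ax": 0,"ay": 0,"az": 0,"gripper": -1}
  ]
}}

```text
time: 12.05
eef_pos: [0.6148, -0.0228, 0.2368]
tcp_rot: [0.603, 0.797, -0.0, -0.0]
contact_force: [0.8, -0.4, -2.9]
opening: 0.154
finger_force: 59.0
```

>>> {"fn": "jog_arm", "kwargs": {
  "increments": [
    {"dx": 0,"dy": 0,"dz": -0.01,"ax": 0,"ay": 0,"az": 0,"gripper": -1},
    {"dx": 0,"dy": 0,"dz": -0.02,"ax": 0,"ay": 0,"az": 0,"gripper": -1},
    {"dx": 0,"dy": 0,"dz": -0.03,"ax": 0,"ay": 0,"az": 0,"gripper": -1},
    {"dx": 0,"dy": 0,"dz": -0.03,"ax": 0,"ay": 0,"az": 0,"gripper": -1}
  ]
}}

```text
time: 12.45
eef_pos: [0.6148, -0.0228, 0.2332]
tcp_rot: [0.603, 0.797, -0.0, -0.0]
contact_force: [0.1, 0.3, -2.7]
opening: 0.155
finger_force: 59.0
```

>>> {"fn": "jog_arm", "kwargs": {
  "increments": [
    {"dx": 0,"dy": 0,"dz": -0.006,"ax": 0,"ay": 0,"az": 0,"gripper": -1},
    {"dx": 0,"dy": 0,"dz": -0.012,"ax": 0,"ay": 0,"az": 0,"gripper": -1},
    {"dx": 0,"dy": 0,"dz": -0.018,"ax": 0,"ay": 0,"az": 0,"gripper": -1},
    {"dx": 0,"dy": 0,"dz": -0.018,"ax": 0,"ay": 0,"az": 0,"gripper": -1}
  ]
}}

```text
time: 12.85
eef_pos: [0.6148, -0.0228, 0.2312]
tcp_rot: [0.604, 0.797, -0.0, -0.0]
contact_force: [-0.4, -0.4, -2.8]
opening: 0.155
finger_force: 59.0
```

>>> {"fn": "jog_arm", "kwargs": {
  "increments": [
    {"dx": 0,"dy": 0,"dz": -0.005,"ax": 0,"ay": 0,"az": 0,"gripper": -1},
    {"dx": 0,"dy": 0,"dz": -0.01,"ax": 0,"ay": 0,"az": 0,"gripper": -1},
    {"dx": 0,"dy": 0,"dz": -0.01,"ax": 0,"ay": 0,"az": 0,"gripper": -1}
  ]
}}

```text
time: 13.15
eef_pos: [0.6149, -0.0228, 0.23]
tcp_rot: [0.603, 0.797, -0.0, -0.0]
contact_force: [0.8, 0.9, -3.1]
opening: 0.156
finger_force: 59.0
```

>>> {"fn": "jog_arm", "kwargs": {
  "increments": [
    {"dx": 0,"dy": 0,"dz": -0.005,"ax": 0,"ay": 0,"az": 0,"gripper": -1},
    {"dx": 0,"dy": 0,"dz": -0.01,"ax": 0,"ay": 0,"az": 0,"gripper": -1},
    {"dx": 0,"dy": 0,"dz": -0.01,"ax": 0,"ay": 0,"az": 0,"gripper": -1}
  ]
}}

```text
time: 13.45
eef_pos: [0.615, -0.0228, 0.229]
tcp_rot: [0.603, 0.797, -0.0, 0.0]
contact_force: [0.3, 0.8, -3.2]
opening: 0.154
finger_force: 59.1
```

>>> {"fn": "jog_arm", "kwargs": {
  "increments": [
    {"dx": 0,"dy": 0,"dz": -0.005,"ax": 0,"ay": 0,"az": 0,"gripper": -1},
    {"dx": 0,"dy": 0,"dz": -0.01,"ax": 0,"ay": 0,"az": 0,"gripper": -1},
    {"dx": 0,"dy": 0,"dz": -0.01,"ax": 0,"ay": 0,"az": 0,"gripper": -1}
  ]
}}

```text
time: 13.75
eef_pos: [0.6151, -0.0227, 0.2287]
tcp_rot: [0.604, 0.797, 0.0, 0.0]
contact_force: [-1.1, 0.7, 1.7]
opening: 0.154
finger_force: 59.7
```

Contact at TCP z = 0.2287, exactly the expected home height. I loosen the fingers so they only straddle the block.

>>> {"fn": "jog_arm", "kwargs": {
  "increments": [
    {"dx": 0,"dy": 0,"dz": 0,"ax": 0,"ay": 0,"az": 0,"gripper": -1},
    {"dx": 0,"dy": 0,"dz": 0,"ax": 0,"ay": 0,"az": 0,"gripper": -0.4},
    {"dx": 0,"dy": 0,"dz": 0,"ax": 0,"ay": 0,"az": 0,"gripper": -0.4},
    {"dx": 0,"dy": 0,"dz": 0,"ax": 0,"ay": 0,"az": 0,"gripper": -0.4},
    {"dx": 0,"dy": 0,"dz": 0,"ax": 0,"ay": 0,"az": 0,"gripper": -0.4}
  ]
}}

```text
time: 14.25
eef_pos: [0.615, -0.023, 0.2276]
tcp_rot: [0.604, 0.797, -0.0, 0.0]
contact_force: [1.1, -0.5, 0.4]
opening: 0.3
finger_force: 0.0
```

```bash
python3 - <<'E'
from h import *
s=get_state();print(s["time"],np.round(s["eef_pos"],4),np.round(s["tcp_rot"],3),np.round(s["contact_force"],2),s["opening"])
c=cam("scene");np.savez("s7.npz",**{k:np.array(v) for k,v in c.items()});w=cloud(c)
m=(w[...,2]>.165)&(w[...,2]<.19)&(abs(w[...,0]-.6387)<.02)&(abs(w[...,1]+.111)<.02);print("upper knuckle top z (exp .178)",m.sum(),np.median(w[m],0).round(4))
# arc
P=np.array([.6387,-.1109]);p0=s["eef_pos"][:2];r=.0915;y0=105.7
for a in range(0,73,8):
    t=np.radians(y0+a);d=np.array([np.cos(t),np.sin(t)]);print(a,a/90,((P+r*d-p0)/.12).round(3))
W=cv2.resize(c["frame"][190:310,250:410],None,fx=4,fy=4,interpolation=cv2.INTER_CUBIC);cv2.imwrite("pics/s7.png",W)
E
```

```text
14.25 [ 0.615  -0.023   0.2276] [ 0.604  0.797 -0.     0.   ] [ 1.14 -0.53  0.36] 0.30027481190858635
upper knuckle top z (exp .178) 78 [ 0.6414 -0.1102  0.1764]
0 0.0 [-0.009  0.002]
8 0.08888888888888889 [-0.109 -0.034]
16 0.17777777777777778 [-0.203 -0.084]
24 0.26666666666666666 [-0.289 -0.146]
32 0.35555555555555557 [-0.366 -0.219]
40 0.4444444444444444 [-0.432 -0.303]
48 0.5333333333333333 [-0.486 -0.395]
56 0.6222222222222222 [-0.526 -0.493]
64 0.7111111111111111 [-0.552 -0.596]
72 0.8 [-0.564 -0.702]
```

View pics/s7.png

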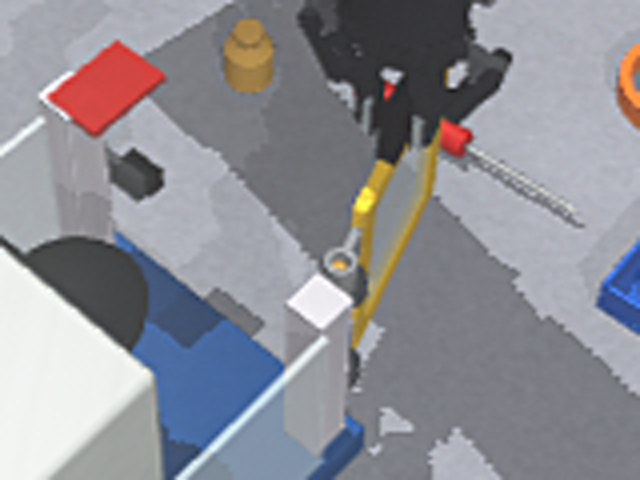

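The crop shows the pin tip inside the upper knuckle ring at (341,264), and the knuckle top at 0.176 m. The door is home, and I swing it along the arc.

>>> {"fn": "jog_arm", "kwargs": {
  "increments": [
    {"dx": 0,"dy": 0,"dz": 0.06,"ax": 0,"ay": 0,"az": 0,"gripper": -0.4},
    {"dx": -0.055,"dy": -0.016,"dz": 0.06,"ax": 0,"ay": 0,"az": 0.044,"gripper": -0.4},
    {"dx": -0.109,"dy": -0.034,"dz": 0.06,"ax": 0,"ay": 0,"az": 0.089,"gripper": -0.4},
    {"dx": -0.157,"dy": -0.058,"dz": 0.06,"ax": 0,"ay": 0,"az": 0.133,"gripper": -0.4},
    {"dx": -0.203,"dy": -0.084,"dz": 0.06,"ax": 0,"ay": 0,"az": 0.178,"gripper": -0.4},
    {"dx": -0.247,"dy": -0.114,"dz": 0.06,"ax": 0,"ay": 0,"az": 0.222,"gripper": -0.4},
    {"dx": -0.289,"dy": -0.146,"dz": 0.06,"ax": 0,"ay": 0,"az": 0.267,"gripper": -0.4},
    {"dx": -0.329,"dy": -0.182,"dz": 0.06,"ax": 0,"ay": 0,"az": 0.311,"gripper": -0.4},
    {"dx": -0.366,"dy": -0.219,"dz": 0.06,"ax": 0,"ay": 0,"az": 0.356,"gripper": -0.4},
    {"dx": -0.366,"dy": -0.219,"dz": 0.06,"ax": 0,"ay": 0,"az": 0.356,"gripper": -0.4}
  ]
}}

```text
time: 15.3
eef_pos: [0.571, -0.0495, 0.2357]
tcp_rot: [0.36, 0.933, -0.0, 0.0]
contact_force: [-0.0, -0.1, -0.9]
opening: 0.297
finger_force: 0.0
```

```bash
cat >> h.py <<'E'
def door(c,log=True):
    w=cloud(c);hsv=cv2.cvtColor(c["frame"],cv2.COLOR_BGR2HSV)
    m=(hsv[...,0]>15)&(hsv[...,0]<35)&(hsv[...,1]>120)&(w[...,2]>.18)&(w[...,2]<.206)&(w[...,0]>.42)&(w[...,0]<.66)&(w[...,1]>-.17)&(w[...,1]<.1)
    p=w[m];l=cv2.fitLine(p[:,:2].astype(np.float32),cv2.DIST_HUBER,0,.01,.01).ravel()
    print("door top",len(p),"line",l.round(4),"angle",np.degrees(np.arctan2(l[1],l[0]))%180,p.min(0).round(3),p.max(0).round(3))
E
python3 - <<'E'
from h import *
s=get_state();print(s["time"],np.round(s["eef_pos"],4),np.round(s["tcp_rot"],3),np.round(s["contact_force"],2),s["opening"])
door(cam("top"));door(cam("scene"))
P=np.array([.6387,-.1109]);p0=s["eef_pos"][:2]
y0=np.degrees(2*np.arctan2(s["tcp_rot"][1],s["tcp_rot"][0]));print(y0)
for yaw in (142,147,152,157,162,167,172,175,177.6):
    t=np.radians(yaw);d=np.array([np.cos(t),np.sin(t)]);print(yaw,round((yaw-y0)/90,3),((P+.0915*d-p0)/.12).round(3))
E
```

```text
15.3 [ 0.571  -0.0495  0.2357] [ 0.36   0.933 -0.     0.   ] [-0.03 -0.12 -0.89] 0.29674870572899326Traceback (most recent call last):
  File "<stdin>", line 3, in <module>
  File "h.py", line 29, in door
    p=w[m];l=cv2.fitLine(p[:,:2].astype(np.float32),cv2.DIST_HUBER,0,.01,.01).ravel()
             ~~~~~~~~~~~^^^^^^^^^^^^^^^^^^^^^^^^^^^^^^^^^^^^^^^^^^^^^^^^^^^^^
cv2.error: OpenCV(4.12.0) /io/opencv/modules/imgproc/src/linefit.cpp:50: error: (-215:Assertion failed) count > 0 in function 'fitLine2D_wods'
```

```bash
python3 - <<'E'
from h import *
s=get_state();door(cam("scene"))
P=np.array([.6387,-.1109]);p0=s["eef_pos"][:2]
y0=np.degrees(2*np.arctan2(s["tcp_rot"][1],s["tcp_rot"][0]));print(y0)
for yaw in (142,147,152,157,162,167,172,175,177.6):
    t=np.radians(yaw);d=np.array([np.cos(t),np.sin(t)]);print(yaw,round((yaw-y0)/90,3),((P+.0915*d-p0)/.12).round(3))
E
```

```text
door top 71 line [ 0.7007 -0.7135  0.5923 -0.0624] angle 134.482 [ 0.53  -0.093  0.181] [0.622 0.001 0.197]
137.694635679814
142 0.048 [-0.038 -0.044]
147 0.103 [-0.076 -0.098]
152 0.159 [-0.11  -0.155]
157 0.215 [-0.139 -0.215]
162 0.27 [-0.162 -0.278]
167 0.326 [-0.18  -0.342]
172 0.381 [-0.192 -0.407]
175 0.415 [-0.197 -0.447]
177.6 0.443 [-0.199 -0.481]
```

>>> {"fn": "jog_arm", "kwargs": {
  "increments": [
    {"dx": -0.038,"dy": -0.044,"dz": 0,"ax": 0,"ay": 0,"az": 0.048,"gripper": -0.4},
    {"dx": -0.076,"dy": -0.098,"dz": 0,"ax": 0,"ay": 0,"az": 0.103,"gripper": -0.4},
    {"dx": -0.11,"dy": -0.155,"dz": 0,"ax": 0,"ay": 0,"az": 0.159,"gripper": -0.4},
    {"dx": -0.139,"dy": -0.215,"dz": 0,"ax": 0,"ay": 0,"az": 0.215,"gripper": -0.4},
    {"dx": -0.162,"dy": -0.278,"dz": 0,"ax": 0,"ay": 0,"az": 0.27,"gripper": -0.4},
    {"dx": -0.172,"dy": -0.31,"dz": 0,"ax": 0,"ay": 0,"az": 0.298,"gripper": -0.4},
    {"dx": -0.18,"dy": -0.342,"dz": 0,"ax": 0,"ay": 0,"az": 0.326,"gripper": -0.4},
    {"dx": -0.187,"dy": -0.375,"dz": 0,"ax": 0,"ay": 0,"az": 0.354,"gripper": -0.4},
    {"dx": -0.192,"dy": -0.407,"dz": 0,"ax": 0,"ay": 0,"az": 0.381,"gripper": -0.4},
    {"dx": -0.192,"dy": -0.407,"dz": 0,"ax": 0,"ay": 0,"az": 0.381,"gripper": -0.4}
  ]
}}

```text
time: 16.4
eef_pos: [0.5482, -0.0981, 0.2351]
tcp_rot: [0.07, 0.998, -0.0, 0.0]
contact_force: [0.2, 0.8, 0.1]
opening: 0.302
finger_force: 0.1
```

```bash
python3 - <<'E'
from h import *
s=get_state();print(s["time"],np.round(s["eef_pos"],4),np.round(s["contact_force"],2),s["opening"]);door(cam("scene"))
P=np.array([.6387,-.1109]);p0=s["eef_pos"][:2]
y0=np.degrees(2*np.arctan2(s["tcp_rot"][1],s["tcp_rot"][0]));print(y0)
for yaw in (175,177,179,180,181,182):
    t=np.radians(yaw);d=np.array([np.cos(t),np.sin(t)]);print(yaw,round((yaw-y0)/90,3),((P+.0915*d-p0)/.12).round(3))
E
```

```text
16.4 [ 0.5482 -0.0981  0.2351] [0.2  0.81 0.05] 0.3022118690141357
door top 106 line [ 0.974  -0.2266  0.58   -0.1013] angle 166.90393 [ 0.461 -0.111  0.18 ] [ 0.613 -0.069  0.198]
172.01232876796055
175 0.033 [-0.005 -0.04 ]
177 0.055 [-0.007 -0.067]
179 0.078 [-0.008 -0.093]
180 0.089 [-0.008 -0.107]
181 0.1 [-0.008 -0.12 ]
182 0.111 [-0.008 -0.133]
```

>>> {"fn": "jog_arm", "kwargs": {
  "increments": [
    {"dx": -0.003,"dy": -0.02,"dz": 0,"ax": 0,"ay": 0,"az": 0.016,"gripper": -0.4},
    {"dx": -0.005,"dy": -0.04,"dz": 0,"ax": 0,"ay": 0,"az": 0.033,"gripper": -0.4},
    {"dx": -0.006,"dy": -0.054,"dz": 0,"ax": 0,"ay": 0,"az": 0.045,"gripper": -0.4},
    {"dx": -0.007,"dy": -0.067,"dz": 0,"ax": 0,"ay": 0,"az": 0.055,"gripper": -0.4},
    {"dx": -0.008,"dy": -0.08,"dz": 0,"ax": 0,"ay": 0,"az": 0.066,"gripper": -0.4},
    {"dx": -0.008,"dy": -0.093,"dz": 0,"ax": 0,"ay": 0,"az": 0.078,"gripper": -0.4},
    {"dx": -0.008,"dy": -0.093,"dz": 0,"ax": 0,"ay": 0,"az": 0.078,"gripper": -0.4}
  ]
}}

```text
time: 17.15
eef_pos: [0.547, -0.1093, 0.235]
tcp_rot: [0.008, 1.0, -0.0, -0.0]
contact_force: [0.1, -0.4, -0.0]
opening: 0.3
finger_force: 0.1
```

>>> {"fn": "jog_arm", "kwargs": {
  "increments": [
    {"dx": 0,"dy": -0.013,"dz": 0,"ax": 0,"ay": 0,"az": 0.011,"gripper": -0.4},
    {"dx": 0,"dy": -0.013,"dz": 0,"ax": 0,"ay": 0,"az": 0.011,"gripper": -0.4},
    {"dx": 0,"dy": -0.013,"dz": 0,"ax": 0,"ay": 0,"az": 0.011,"gripper": -0.4}
  ]
}}

```text
time: 17.45
eef_pos: [0.547, -0.1106, 0.2349]
tcp_rot: [-0.001, 1.0, 0.0, -0.0]
contact_force: [0.8, 0.1, 1.3]
opening: 0.303
finger_force: 0.4
```

```bash
python3 - <<'E'
from h import *
s=get_state();print(s["time"],np.round(s["eef_pos"],4),np.round(s["contact_force"],2),s["opening"],s["finger_force"]);door(cam("scene"))
E
```

```text
17.45 [ 0.547  -0.1106  0.2349] [0.76 0.07 1.26] 0.3026595854342144 0.43130787864356535
door top 118 line [ 0.9988 -0.0486  0.5953 -0.1116] angle 177.21597 [ 0.47  -0.115  0.18 ] [ 0.614 -0.096  0.198]
```

>>> {"fn": "jog_arm", "kwargs": {
  "increments": [
    {"dx": 0,"dy": -0.008,"dz": 0,"ax": 0,"ay": 0,"az": 0.006,"gripper": -0.4},
    {"dx": 0,"dy": -0.015,"dz": 0,"ax": 0,"ay": 0,"az": 0.011,"gripper": -0.4},
    {"dx": 0,"dy": -0.015,"dz": 0,"ax": 0,"ay": 0,"az": 0.011,"gripper": -0.4}
  ]
}}

```text
time: 17.8
eef_pos: [0.547, -0.1123, 0.235]
tcp_rot: [-0.01, 1.0, 0.0, 0.0]
contact_force: [0.7, 1.9, -0.2]
opening: 0.301
finger_force: 1.2
```

>>> {"fn": "jog_arm", "kwargs": {
  "increments": [
    {"dx": 0,"dy": -0.008,"dz": 0,"ax": 0,"ay": 0,"az": 0,"gripper": -0.4},
    {"dx": 0,"dy": -0.015,"dz": 0,"ax": 0,"ay": 0,"az": 0,"gripper": -0.4},
    {"dx": 0,"dy": -0.015,"dz": 0,"ax": 0,"ay": 0,"az": 0,"gripper": -0.4}
  ]
}}

```text
time: 18.1
eef_pos: [0.5469, -0.1141, 0.235]
tcp_rot: [-0.01, 1.0, 0.0, -0.0]
contact_force: [-0.4, 3.9, 1.6]
opening: 0.301
finger_force: 2.1
```

```bash
python3 - <<'E'
from h import *
s=get_state();print(s["time"],np.round(s["eef_pos"],4),np.round(s["contact_force"],2),s["opening"],s["finger_force"]);door(cam("scene"))
E
```

```text
18.1 [ 0.5469 -0.1141  0.235 ] [-0.44  3.88  1.59] 0.30132727266808346 2.0523881062399596
door top 114 line [ 0.9989 -0.0472  0.5887 -0.1127] angle 177.29617 [ 0.466 -0.117  0.18 ] [ 0.612 -0.1    0.197]
```

>>> {"fn": "jog_arm", "kwargs": {
  "increments": [
    {"dx": 0,"dy": 0.01,"dz": 0,"ax": 0,"ay": 0,"az": 0,"gripper": -0.4},
    {"dx": 0,"dy": 0.02,"dz": 0,"ax": 0,"ay": 0,"az": 0,"gripper": -0.4},
    {"dx": 0,"dy": 0.03,"dz": 0,"ax": 0,"ay": 0,"az": -0.02,"gripper": -0.4},
    {"dx": 0,"dy": 0.04,"dz": 0,"ax": 0,"ay": 0,"az": -0.03,"gripper": -0.4},
    {"dx": 0,"dy": 0.045,"dz": 0,"ax": 0,"ay": 0,"az": -0.04,"gripper": -0.4},
    {"dx": 0,"dy": 0.045,"dz": 0,"ax": 0,"ay": 0,"az": -0.04,"gripper": -0.3},
    {"dx": 0,"dy": 0.045,"dz": 0,"ax": 0,"ay": 0,"az": -0.04,"gripper": 0},
    {"dx": 0,"dy": 0.045,"dz": 0,"ax": 0,"ay": 0,"az": -0.04,"gripper": 0},
    {"dx": 0,"dy": 0.045,"dz": 0,"ax": 0,"ay": 0,"az": -0.04,"gripper": 0}
  ]
}}

```text
time: 19.05
eef_pos: [0.547, -0.1089, 0.235]
tcp_rot: [0.022, 1.0, -0.0, 0.0]
contact_force: [1.0, 0.3, 0.3]
opening: 0.501
finger_force: 0.0
```

>>> {"fn": "jog_arm", "kwargs": {
  "increments": [
    {"dx": 0,"dy": 0,"dz": 0.1,"ax": 0,"ay": 0,"az": 0,"gripper": 0},
    {"dx": 0,"dy": 0,"dz": 0.25,"ax": 0,"ay": 0,"az": 0,"gripper": 0},
    {"dx": 0,"dy": 0,"dz": 0.5,"ax": 0,"ay": 0,"az": 0,"gripper": 0},
    {"dx": 0,"dy": 0,"dz": 0.75,"ax": 0,"ay": 0,"az": 0,"gripper": 0},
    {"dx": 0,"dy": 0,"dz": 1,"ax": 0,"ay": 0,"az": 0,"gripper": 0},
    {"dx": 0,"dy": 0,"dz": 1,"ax": 0,"ay": 0,"az": 0,"gripper": 0},
    {"dx": 0,"dy": 0,"dz": 1,"ax": 0,"ay": 0,"az": 0,"gripper": 0},
    {"dx": 0,"dy": 0,"dz": 1,"ax": 0,"ay": 0,"az": 0,"gripper": 0},
    {"dx": 0,"dy": 0,"dz": 1,"ax": 0,"ay": 0,"az": 0,"gripper": 0},
    {"dx": 0,"dy": 0,"dz": 1,"ax": 0,"ay": 0,"az": 0,"gripper": 0}
  ]
}}

```text
time: 20.05
eef_pos: [0.5466, -0.1088, 0.3535]
tcp_rot: [0.022, 1.0, 0.0, -0.001]
contact_force: [0.7, 0.7, -0.4]
opening: 0.499
finger_force: 0.0
```

>>> {"fn": "jog_arm", "kwargs": {
  "increments": [
    {"dx": 0,"dy": 0,"dz": 0,"ax": 0,"ay": 0,"az": 0,"gripper": 0},
    {"dx": 0,"dy": 0,"dz": 0,"ax": 0,"ay": 0,"az": 0,"gripper": 0},
    {"dx": 0,"dy": 0,"dz": 0,"ax": 0,"ay": 0,"az": 0,"gripper": 0},
    {"dx": 0,"dy": 0,"dz": 0,"ax": 0,"ay": 0,"az": 0,"gripper": 0},
    {"dx": 0,"dy": 0,"dz": 0,"ax": 0,"ay": 0,"az": 0,"gripper": 0},
    {"dx": 0,"dy": 0,"dz": 0,"ax": 0,"ay": 0,"az": 0,"gripper": 0},
    {"dx": 0,"dy": 0,"dz": 0,"ax": 0,"ay": 0,"az": 0,"gripper": 0},
    {"dx": 0,"dy": 0,"dz": 0,"ax": 0,"ay": 0,"az": 0,"gripper": 0},
    {"dx": 0,"dy": 0,"dz": 0,"ax": 0,"ay": 0,"az": 0,"gripper": 0},
    {"dx": 0,"dy": 0,"dz": 0,"ax": 0,"ay": 0,"az": 0,"gripper": 0}
  ]
}}

```text
time: 21.05
eef_pos: [0.547, -0.1089, 0.355]
tcp_rot: [0.022, 1.0, 0.0, -0.0]
contact_force: [0.1, -0.1, 0.1]
opening: 0.501
finger_force: 0.0
```

```bash
python3 - <<'E'
from h import *
s=get_state();print(s["time"],np.round(s["eef_pos"],4),np.round(s["contact_force"],2),s["opening"]);c=cam("scene");door(c);w=cloud(c)
m=(w[...,2]>.165)&(w[...,2]<.19)&(abs(w[...,0]-.6387)<.02)&(abs(w[...,1]+.111)<.02);print(m.sum(),np.median(w[m],0).round(4))
a=cv2.resize(c["frame"][180:310,240:400],None,fx=4,fy=4,interpolation=cv2.INTER_CUBIC);cv2.imwrite("pics/s8.png",a)
for _ in range(10): c=cam("scene")
door(c)
E
```

```text
21.05 [ 0.547  -0.1089  0.355 ] [ 0.09 -0.11  0.06] 0.5006425961694397
door top 220 line [ 0.9978 -0.0663  0.5495 -0.1074] angle 176.19629 [ 0.467 -0.116  0.18 ] [ 0.612 -0.095  0.202]
83 [ 0.6383 -0.1125  0.1753]
door top 217 line [ 0.9968 -0.0804  0.5337 -0.1067] angle 175.3913 [ 0.465 -0.116  0.18 ] [ 0.613 -0.094  0.198]
```

View pics/s8.png

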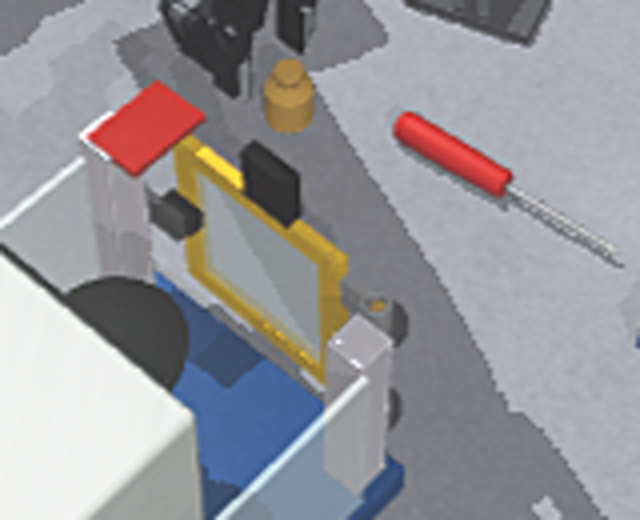

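The crop shows the door on its pin (378,303), against the stop (175,210) and under the red keeper. The released door may be creeping out slightly, so I measure it from the wrist.

```bash
cat >> h.py <<'E'
def shut():
    c=cam("wrist");w=cloud(c);hsv=cv2.cvtColor(c["frame"],cv2.COLOR_BGR2HSV)
    near=(w[...,0]>.44)&(w[...,0]<.64)&(abs(w[...,1]+.1)<.05)
    g=near&(abs(w[...,2]-.239)<.006);y=near&(abs(w[...,2]-.194)<.006)&(hsv[...,0]>15)&(hsv[...,0]<35)&(hsv[...,1]>110)
    for n,m in(("grip",g),("yel",y)):
        p=w[m]
        if len(p)<20: print(n,len(p));continue
        r=cv2.minAreaRect(p[:,:2].astype(np.float32));l=cv2.fitLine(p[:,:2].astype(np.float32),cv2.DIST_HUBER,0,.01,.01).ravel()
        print(n,len(p),np.round(r[0],4),np.round(r[1],4),"line angle",round(float(np.degrees(np.arctan2(l[1],l[0]))%180),2),"from pin",round(float(np.degrees(np.arctan2(r[0][1]+.1109,r[0][0]-.6387))),2))
    print(get_state()["time"]);return c
E
python3 - <<'E'
from h import *
shut()
for _ in range(20): cam("top")
shut()
E
```

```text
grip 1146 [ 0.546  -0.1057] [0.014  0.0402] line angle 175.8 from pin 176.81
yel 1156 [ 0.5414 -0.1048] [0.009  0.1366] line angle 175.66 from pin 176.44
21.65
grip 1146 [ 0.5459 -0.1056] [0.014 0.04 ] line angle 175.75 from pin 176.72
yel 1154 [ 0.5413 -0.1047] [0.009  0.1363] line angle 175.64 from pin 176.36
22.7
```

The door is stable. Its angle of 175.7° is what a shut door should show, because the pin sits 6 mm behind the seat centre. The free edge comes out at tester y of about 164 mm, touching the stop, so I hand it in.

```bash
python3 -c "
from plant import job
print(job.sign_off())"
```

```text
the job is handed in; nothing more can be done
None
```

The door is home on both pins, shut against the stop under the keeper and released; I handed it in at about 23 s of the 72 s, but sign-off returned no verdict.

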